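# Clamp a culture tube to the click and press its stopper home

## Task

Clamp the tube in the stoppering stand by turning the blue ratchet knob clockwise until its slip clutch has clicked two or three times (each click is 20 degrees of slip; stop well before seven). Then pull the red lever all the way down so that the stopper is pressed fully home, and ease the lever slowly back up to its rest; do not let it snap back. Leave the clamp tight and the other things on the bench where they are.

Things in the scene. Friction and masses are not known exactly. Their poses are not given: they have to be found in the camera images.
- capper: Stoppering stand, fixed: white foot 240 x 240 x 24 mm, column at the back, white press head 70 mm wide (195 to 265 mm up), glass tube upright in its middle, clamp with blue knob on the right half, red lever on the left. Origin: on the bench under the tube. x axis: level, from its front (the side facing the arm) to its back; y to the left seen from the front; z up. Below, offsets are in these axes.
- knob_grip (a point): Middle (on the axis, half-way) of the blue ribbed ratchet knob, 42 mm in diameter, 40 mm long, at (-77, -75, 122) mm. Its axis leans 25 degrees towards the stand's front, outward (-0.423, 0, 0.906) = this point's z axis. Beneath on the same axis: steel thimble, 36 mm in diameter; clamp housing face 52 mm below the point. Reach it along its leaning axis: the work light overhangs it.
- work_light (a point): Centre of the grey work light bar, fixed to the right of the press head above the clamp: 30 mm (x) by 85 mm (y), 14 mm thick, at (-24, -78, 243) mm.
- thimble (a joint): Angle of the steel thimble (red line), which drives the rubber clamp jaw, 4 mm per rad: grows as the knob is turned clockwise (looking at the knob's outer end), from 0 (jaw open) to 2.6 rad, where the jaw meets the tube and the thimble stops. Starts at 0.4 to 1.7. Turns with the knob against about 0.05 N m and stays where it is left.
- ratchet (a joint): Slip of the knob on the thimble through its slip clutch, in rad: 0 at the start, grows clockwise. The clutch holds up to 0.30 N m, reached once the thimble has stopped at 2.6; then the knob turns on alone against a steady 0.30 N m. One click is 0.35 rad of slip (20 degrees). Turning the knob anticlockwise takes the thimble along and opens the clamp.
- stopper (a joint): How far the white stopper (24 mm in diameter) on the tube has been pressed down, in m: 0 to 0.003 at the start, 0.012 fully home (its top then 169 mm above the bench). It needs about 5 N and stays where it is pressed; the press ram moves it over the latter half of the lever's stroke.
- press_lever (a joint): Angle of the press lever in rad: 0 at its upper rest stop, where the arm points to the stand's front and 35 degrees upward; 0.96 at its lower stop, where it points 20 degrees downward. A spring returns it: about 4 N at the handle at rest, 10 N at the lower stop; if let go, it snaps up.
- lever_grip (a point): Middle of the red handle bar at the end of the lever: round, 18 mm in diameter, 95 mm long, level, along the stand's y axis; 40 mm of it free on either side of this point. It swings down about lever_pivot in the stand's x-z plane, radius 150 mm: at rest at (-103, 110, 311) mm, fully down at (-121, 110, 174) mm. Open space around it.
- lever_pivot (a point): Point on the lever's level pivot axis (parallel to the stand's y axis), level with the handle's middle in y, at (20, 110, 225) mm. Fixed.
- wire_rack_mid (a point): Wire rack with three stoppered tubes, 84 x 204 mm, 88 mm high (tubes reach 150 mm); the point is at its centre, half-way up the body. A bystander, loose.
- steel_rack_mid (a point): Aluminium rack with a few stoppered tubes, 100 x 204 mm, 83 mm high (tubes reach 150 mm); the point is at its centre, half-way up the body. A bystander, loose.
- petri_stack_mid (a point): Stack of Petri dishes, 90 mm across, 60 mm high; the point is at its centre, half-way up the body. A bystander, loose.
- reagent_mid (a point): Jar with a blue cap, 60 mm across, 120 mm high; the point is at its centre, half-way up the body. A bystander, loose.
- notebook_mid (a point): Black notebook lying flat, 140 x 90 mm, 18 mm thick; the point is at its centre, half-way up the body. A bystander, loose.

How it is judged:
By the outcome, as a careful person would: the job done as asked, in the order asked, and still so for the second after the job is handed in, with the robot touching nothing.
It also fails if it takes over 72 s, if anything falls off the work surface, if the arm or the gripper's body presses on something with over 40 N, if the wrist force passes 120 N, or if a joint passes its speed limit or range.

## Robot

A 6-joint arm with a two-finger parallel gripper is mounted at the origin on the work surface. World frame = base frame: x ahead of the robot, y to its left, z up, the work surface at z = 0. Lengths are in mm, angles in degrees, forces in N, time in s.
With the tool pointing down it reaches from about 350 to 850 mm from the base axis. Payload 8.1 kg.
Tool frame: the origin (TCP) lies midway between the tips of the shut fingers; the grasp point (between the pads) lies 19 mm behind it (hold_point_z is the distance from the TCP to the grasp point, in mm); z points along the fingers, y is the direction in which the jaws open and shut (so a half turn about z gives the same grasp; the last joint's range is limited). The gripper opens to 85 mm and grips with 20 to 120 N. Pads are 22 mm wide; open, the fingers measure 114 mm over their backs; the gripper's body (76 mm by 85 mm) begins 54 mm behind the grasp point. The pads swing forward as they close: fully open they stand 13 mm farther back than shut.
Start: joints at [70.107, 7.471, 85.268, -0, 87.261, -4.893], TCP at [155.27, 579.566, 231.292] pointing down, gripper open.
Joint ranges: [-169.43, 169.43], [-51.17, 129.36], [1.28, 143.12], [-76.62, 256.62], [0, 156.53], [-152.29, 152.29]. Speed limits (degrees/s): [136.94, 136.94, 159.86, 180, 180, 180].

## Interface

Orientations are given as [roll, pitch, yaw] about the fixed x, y, z axes, in that order (R = Rz(yaw) Ry(pitch) Rx(roll)).
In Python, from bench import sense, snapshot, camera_params, hand_in, hold_point_z gives the robot as it stands.
- The arm moves only by the tool servo_tool, never from a script. Its argument "motion" is a list of rows, each a list of 7 numbers: the finger opening in mm, from 0 to 85.4, then the shift along the tool's x, y, z in mm, then the turn, a rotation vector about the tool's x, y, z in rad. A call has 1 to 10 rows; each row shifts and turns the pose as measured when the row begins, along the tool's axes as they then stand; what a row does not reach is not made up. A row lasts 1/10 s, in which the tool goes at most 50 mm and 8.59 degrees, less where a joint would pass 70% of its speed; a pose out of reach is approached as far as the arm can. A call with a gripper value outside its range is refused whole. The fingers move at their own pace and stop on an object; "force" is the grip in N (left out, the last holds). Time passes only in rows, so rows that do not move let the fingers close. It gives the time, the measured TCP pose, the force and the opening at its end, in the units of the state.
- sense(): the state, without advancing time (a new reading comes with each control period).
- snapshot(name): name is "scene" or "top"; returns the picture (480x640x3 uint8, blue, green, red); there is no depth.
- camera_params(name): a dict with "fx", "fy", "cx", "cy" (pixels), "R" (3x3) and "t" (3): a world point X has camera coordinates R X + t. Camera axes: x right, y down, z forward; pixel columns grow to the right and rows downward; lengths in mm; the calibration is good to about 2 mm. A picture is of the moment at which its call begins. camera_params takes no time and is no camera call.
- hand_in(): hands the job in, once; it reports no verdict.
The state is a dict: "time": time; "joint_pos": joint angles; "qd": joint speeds; "joint_efforts": joint torques, N m; "tool_pos": TCP position; "tcp_rot": TCP orientation; "ft_force": force on the tool from outside, world axes, zero at the start; "wrist_torque": the same for the moment, N m; "finger_gap": finger opening in mm.
Only numpy, scipy, OpenCV 4.12 (cv2) and the standard library are available. Lean on these libraries where they do the work, as an engineer would, in place of code of your own. Each camera call takes 0.05 s, during which the arm holds its last target. There are 200 camera calls.

## Working session

There is one attempt and no reset: what is moved stays moved. The work goes in short steps, Python scripts to look and compute and a tool call to move; the robot and the scene stay as the last step left them, time stands still between calls to the robot, and variables do not carry over. Pictures are saved under pics/ and viewed, about 8 in all and at most 12, crops included, and the job is handed in when it is done.

Besides the shell and the picture viewer there is one more tool, called after "Emit:" by a JSON object that holds its "api" and its "payload". servo_tool: Moves the arm, as the interface text tells. Its arguments: {"type":"object","properties":{"motion":{"type":"array"},"force":{"type":"number"}},"required":["motion"]}

```bash
mkdir -p pics; ls; python3 - <<'E'
from bench import *
import cv2
print(sense(), hold_point_z)
for n in("scene","top"):
    im=snapshot(n); cv2.imwrite(f"pics/{n}0.png",im); print(n,camera_params(n))
E
```

```text
pics
{'time': 0.0, 'joint_pos': array([ 7.01078336e+01,  7.51388493e+00,  8.53322184e+01, -9.48887840e-04,
        8.72599990e+01, -4.89399761e+00]), 'qd': array([ 0.01766761,  0.10950639,  0.04514751, -0.01373961, -0.08524129,
       -0.0375944 ]), 'joint_efforts': array([ 3.00566289e-04, -5.69411659e+01, -5.00550449e+01, -1.42643812e-04,
        1.46374493e-02, -1.74936469e-05]), 'tool_pos': array([155.07513069, 579.03280692, 230.22900337]), 'tcp_rot': array([-1.79894204e+02, -8.10758709e-03,  1.65001870e+02]), 'ft_force': array([ 1.07443134, -0.09313881, -0.36863471]), 'wrist_torque': array([-0.00454754,  0.0269905 , -0.03006062]), 'finger_gap': 85.77644994543282} 18.700000000000003
scene {'fx': 481.19761453663824, 'fy': 481.19761453663824, 'cx': 323.7510860900271, 'cy': 240.68128037933482, 'R': array([[-0.69439461,  0.71955445, -0.00758408],
       [ 0.61976819,  0.59267554, -0.51441529],
       [-0.36565492, -0.36190757, -0.85750766]]), 't': array([ 388.43853822, -247.03646091, 1713.67451477])}
top {'fx': 454.43175076639307, 'fy': 454.43175076639307, 'cx': 319.48813005926434, 'cy': 240.7665081510655, 'R': array([[-9.78878854e-02, -9.95197214e-01, -6.84086942e-04],
       [-9.74703796e-01,  9.60108810e-02, -2.01827699e-01],
       [ 2.00924044e-01, -1.90897046e-02, -9.79420804e-01]]), 't': array([  44.36681604,  610.84117783, 1482.4933615 ])}
```

View pics/scene0.png

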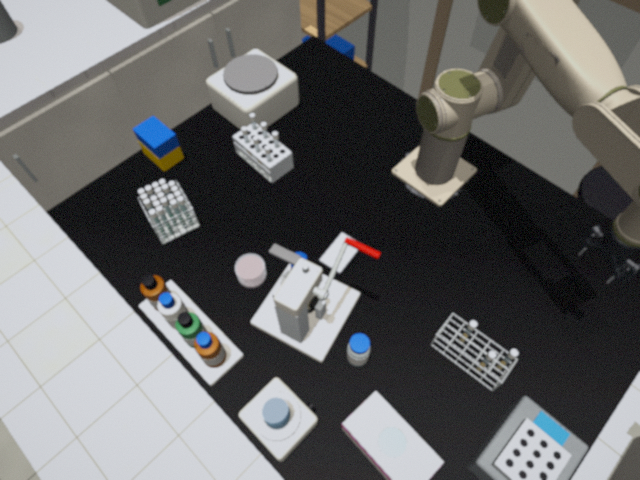

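View pics/top0.png

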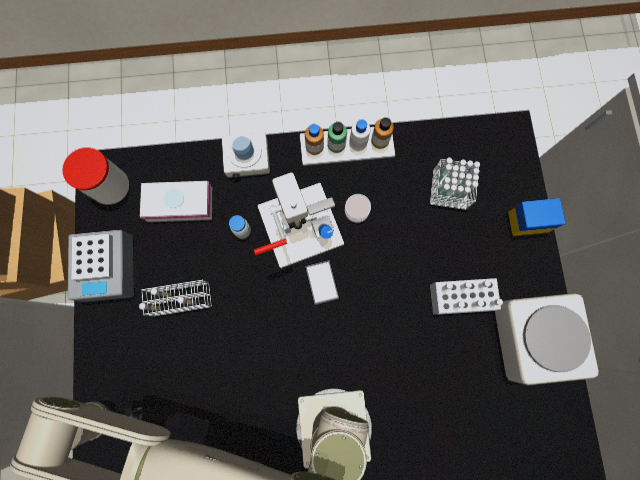

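The scene view shows the stand at about (305,300), the red handle at (362,247) and the blue knob partly hidden at (300,259). In the top view the foot is near (300,225), the red handle at (270,246), the blue knob at (326,231), the light at (320,206) and the Petri stack at (357,208).

```bash
cat > h.py <<'E'
import numpy as np, cv2
from bench import *
from scipy.spatial.transform import Rotation as Rn
def P(n):
    c=camera_params(n);K=np.array([[c['fx'],0,c['cx']],[0,c['fy'],c['cy']],[0,0,1]])
    return K@np.c_[c['R'],c['t']]
def proj(n,X):
    p=P(n)@np.r_[X,1];return p[:2]/p[2]
def plane(n,uv,z):
    M=P(n);A=np.c_[M[:,0],M[:,1],-np.r_[uv,1]];s=np.linalg.solve(A,-(M[:,2]*z+M[:,3]));return s[:2]
def tri(a,b):
    X=cv2.triangulatePoints(P("scene"),P("top"),np.float64(a),np.float64(b)).ravel();return X[:3]/X[3]
def blobs(im,lo,hi,roi):
    x0,y0,x1,y1=roi;m=np.zeros(im.shape[:2],np.uint8)
    m[y0:y1,x0:x1]=cv2.inRange(cv2.cvtColor(im,cv2.COLOR_BGR2HSV),lo,hi)[y0:y1,x0:x1]
    cs,_=cv2.findContours(m,cv2.RETR_EXTERNAL,cv2.CHAIN_APPROX_NONE)
    return sorted(cs,key=cv2.contourArea,reverse=True)
E
python3 - <<'E'
from h import *
S=cv2.imread("pics/scene0.png");T=cv2.imread("pics/top0.png")
red=((0,150,80),(8,255,255));blue=((98,120,60),(125,255,255))
r={}
for n,im,roi in(("scene",S,(330,225,395,270)),("top",T,(245,230,295,260))):
    c=blobs(im,*red,roi)[0];rr=cv2.minAreaRect(c);b=cv2.boxPoints(rr);b=b[np.argsort(b[:,0])]
    r[n]=(b[:2].mean(0),np.array(rr[0]),b[2:].mean(0));print(n,cv2.contourArea(c),rr)
# left end in top (world +y) corresponds to right end in scene
L=tri(r["scene"][2],r["top"][0]);R=tri(r["scene"][0],r["top"][2]);C=tri(r["scene"][1],r["top"][1])
print("handle L,R,C",L,R,C,np.linalg.norm(L-R)); d=L-R; print("yaw of stand",np.degrees(np.arctan2(-d[0],d[1])))
for n,im,roi in(("scene",S,(275,240,325,285)),("top",T,(310,215,345,245))):
    for c in blobs(im,*blue,roi)[:2]: print(n,"blue",cv2.contourArea(c),cv2.minAreaRect(c),cv2.boundingRect(c))
for n,im,roi in(("top",T,(245,165,360,270)),("scene",S,(235,235,375,365))):
    c=blobs(im,(0,0,120),(180,70,255),roi)[0];h=cv2.approxPolyDP(cv2.convexHull(c),4,True)[:,0]
    print(n,[(tuple(map(int,q)),plane(n,q,24).round(0)) for q in h])
a=np.vstack([cv2.resize(S[225:375,225:395],None,fx=4,fy=4)]);b=cv2.resize(T[160:310,240:380],None,fx=4,fy=4)
cv2.imwrite("pics/c1.png",cv2.resize(np.hstack([a,b]),None,fx=.64,fy=.64))
E
```

```text
scene 229.0 ((362.79998779296875, 247.40000915527344), (37.565940856933594, 8.9442720413208), 26.56505012512207)
top 165.0 ((269.8500061035156, 246.5500030517578), (6.640782833099365, 33.5201416015625), 71.56504821777344)
handle L,R,C [546.19711728 178.43758773 311.91374186] [567.7835083   86.36043635 312.25823348] [556.89292614 132.68109791 311.9325157 ] 94.57427112830734
yaw of stand 13.19403694645435
scene blue 45.5 ((301.5000305175781, 253.50003051757812), (13.86362075805664, 4.919349670410156), 26.56505012512207) (295, 251, 13, 8)
scene blue 0.0 ((292.0, 265.0), (0.0, 0.0), 0.0) (292, 265, 1, 1)
top blue 114.5 ((325.5, 231.0), (12.0, 13.0), 90.0) (319, 225, 14, 13)
top [((291, 172), array([882.,  61.])), ((320, 183), array([830., -39.])), ((332, 198), array([770., -76.])), ((343, 244), array([601., -97.])), ((280, 267), array([542., 128.])), ((258, 204), array([774., 187.])), ((274, 178), array([865., 123.]))]
scene [((352, 238), array([416., -12.])), ((360, 293), array([543., 135.])), ((321, 361), array([772., 195.])), ((250, 322), array([833., -34.])), ((274, 244), array([ 605., -177.])), ((338, 235), array([439., -52.]))]
```

View pics/c1.png

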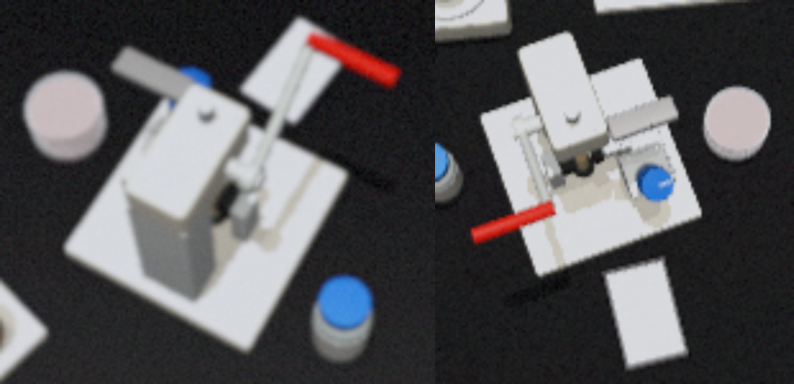

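The crop shows all four foot corners clear. The handle triangulates to z = 312 mm (311 given) and 94.6 mm long (95 given). Next I fit the stand pose and print the first rows.

```bash
cat >> h.py <<'E'
YAW=14.3; O=np.array([685.8,49.8,0.])
W=Rn.from_euler('z',YAW,degrees=True)
def w(p): return W.apply(p)+O
def cur():
    s=sense();return s,np.array(s['tool_pos']),Rn.from_euler('xyz',s['tcp_rot'],degrees=True)
def rows(p,R,p2,R2,n,gap):
    """interpolated rows (tool-frame increments)"""
    rv=(R.inv()*R2).as_rotvec();st=Rn.from_rotvec(rv/n);dp=(p2-p)/n;out=[]
    for i in range(n):
        out.append([gap]+list(R.inv().apply(dp).round(1))+list((rv/n).round(4)));R=R*st
    return out
def show(r):
    for q in r: print([float(v) for v in q],end=',')
    print()
KR=W*Rn.from_matrix(np.c_[np.cross([0,1,0],[.423,0,-.906]),[0,1,0],[.423,0,-.906]])
E
python3 - <<'E'
from h import *
T=cv2.imread("pics/top0.png")
for p in([-85.5,-75,140],[-77,-75,122],[-24,-78,243],[-103,110,311],[-120,120,24],[120,120,24],[-120,-120,24],[120,-120,24]):
    print(p,w(p).round(0),proj("top",w(p)).round(1),proj("scene",w(p)).round(1))
s,p,R=cur()
a=KR.as_matrix()[:,2]
k=w([-77,-75,122]); print("tcp pre",k-a*101,"KR euler",KR.as_euler('xyz',degrees=True))
d=Rn.from_euler('xyz',[180,0,KR.as_euler('xyz',degrees=True)[2]],degrees=True)
print((R.inv()*d).as_rotvec(degrees=True))
# leg1: up + swing to waypoint tool-down, wrist turned
Rz=Rn.from_euler('z',KR.as_euler('xyz',degrees=True)[2],degrees=True)
p1=np.array([155,560,400.]);p2=np.array([430,-20,400.])
show(rows(p,R,p1,R,4,85)); show(rows(p1,R,p2,R*Rn.from_rotvec([0,0,(R.inv()*d).as_rotvec()[2]]),16,85))
E
```

```text
[-85.5, -75, 140] [621. -44. 140.] [327.9 232.3] [297.4 254.6]
[-77, -75, 122] [630. -42. 122.] [326.9 231.1] [296.2 259.9]
[-24, -78, 243] [682. -32. 243.] [322.5 206. ] [282.1 252.7]
[-103, 110, 311] [559. 131. 311.] [269.8 246.4] [360.9 247.5]
[-120, 120, 24] [540. 136.  24.] [277.6 267.7] [360.9 292.6]
[120, 120, 24] [772. 196.  24.] [255.7 204.6] [321.1 361.1]
[-120, -120, 24] [599. -96.  24.] [342.9 244.4] [292.8 258.2]
[120, -120, 24] [832. -37.  24.] [319.4 182.6] [249.7 321.1]
tcp pre [588.30659027 -52.4488828  213.51675385] KR euler [-180.           25.02727879 -165.7       ]
[ -0.09563443  -0.03222212 -29.29989495]
[85.0, -1.2, -4.7, -42.4, 0.0, 0.0, 0.0],[85.0, -1.2, -4.7, -42.4, 0.0, 0.0, 0.0],[85.0, -1.2, -4.7, -42.4, 0.0, 0.0, 0.0],[85.0, -1.2, -4.7, -42.4, 0.0, 0.0, 0.0],
[85.0, -26.0, -30.6, 0.0, 0.0, 0.0, -0.032],[85.0, -25.0, -31.4, 0.0, 0.0, 0.0, -0.032],[85.0, -24.0, -32.2, 0.0, 0.0, 0.0, -0.032],[85.0, -22.9, -32.9, 0.0, 0.0, 0.0, -0.032],[85.0, -21.9, -33.6, 0.0, 0.0, 0.0, -0.032],[85.0, -20.8, -34.3, 0.0, 0.0, 0.0, -0.032],[85.0, -19.7, -35.0, 0.0, 0.0, 0.0, -0.032],[85.0, -18.6, -35.6, 0.0, 0.0, 0.0, -0.032],[85.0, -17.4, -36.1, 0.0, 0.0, 0.0, -0.032],[85.0, -16.2, -36.7, 0.0, 0.0, 0.0, -0.032],[85.0, -15.1, -37.2, 0.0, 0.0, 0.0, -0.032],[85.0, -13.9, -37.6, 0.0, 0.0, 0.0, -0.032],[85.0, -12.7, -38.1, 0.0, 0.0, 0.0, -0.032],[85.0, -11.4, -38.5, 0.0, 0.0, 0.0, -0.032],[85.0, -10.2, -38.8, 0.0, 0.0, 0.0, -0.032],[85.0, -9.0, -39.1, 0.0, 0.0, 0.0, -0.032],
```

Emit:
{"api": "servo_tool", "payload": {"motion": [[85,-1,-5,-43,0,0,0],[85,-1,-5,-43,0,0,0],[85,-1,-5,-43,0,0,0],[85,-1,-5,-43,0,0,0],[85,-26,-31,0,0,0,-0.032],[85,-25,-31,0,0,0,-0.032],[85,-24,-32,0,0,0,-0.032],[85,-23,-33,0,0,0,-0.032],[85,-22,-34,0,0,0,-0.032],[85,-21,-34,0,0,0,-0.032]]}}

```text
time: 1.1
tool_pos: [258.3, 335.8, 404.0]
tcp_rot: [-179.2, -0.2, 176.8]
ft_force: [1.1, -0.8, -0.0]
finger_gap: 85.0
```

Emit:
{"api": "servo_tool", "payload": {"motion": [[85,-20,-35,0,0,0,-0.032],[85,-19,-36,0,0,0,-0.032],[85,-17,-36,0,0,0,-0.032],[85,-16,-37,0,0,0,-0.032],[85,-15,-37,0,0,0,-0.032],[85,-14,-38,0,0,0,-0.032],[85,-13,-38,0,0,0,-0.032],[85,-11,-39,0,0,0,-0.032],[85,-10,-39,0,0,0,-0.032],[85,-9,-39,0,0,0,-0.032]]}}

```text
time: 2.1
tool_pos: [440.6, -40.8, 405.3]
tcp_rot: [-179.4, -0.5, -164.0]
ft_force: [0.4, 0.1, -0.0]
finger_gap: 84.9
```

```bash
python3 - <<'E'
from h import *
s,p,R=cur(); print(s['time'],p,s['tcp_rot'],s['joint_pos'])
k=w([-77,-75,122]);a=KR.as_matrix()[:,2]
m=k-a*111
show(rows(p,R,m,KR,10,85))
E
```

```text
2.1 [440.6020642  -40.79372692 405.30168506] [-179.36897128   -0.51315344 -163.96884318] [ -11.27396002  -16.83049572   90.27149758   -0.83127516  106.72382941
 -117.54600817]
[85.0, -13.6, -5.0, 18.2, -0.0004, -0.0446, 0.0032],[85.0, -12.8, -5.0, 18.8, -0.0004, -0.0446, 0.0032],[85.0, -12.0, -4.9, 19.3, -0.0004, -0.0446, 0.0032],[85.0, -11.1, -4.9, 19.9, -0.0004, -0.0446, 0.0032],[85.0, -10.2, -4.9, 20.3, -0.0004, -0.0446, 0.0032],[85.0, -9.3, -4.8, 20.8, -0.0004, -0.0446, 0.0032],[85.0, -8.4, -4.8, 21.2, -0.0004, -0.0446, 0.0032],[85.0, -7.5, -4.8, 21.5, -0.0004, -0.0446, 0.0032],[85.0, -6.5, -4.8, 21.8, -0.0004, -0.0446, 0.0032],[85.0, -5.6, -4.8, 22.1, -0.0004, -0.0446, 0.0032],
```

Emit:
{"api": "servo_tool", "payload": {"motion": [[85,-14,-5,18,0,-0.045,0.003],[85,-13,-5,19,0,-0.045,0.003],[85,-12,-5,19,0,-0.045,0.003],[85,-11,-5,20,0,-0.045,0.003],[85,-10,-5,20,0,-0.045,0.003],[85,-9,-5,21,0,-0.045,0.003],[85,-8,-5,21,0,-0.045,0.003],[70,-7,-5,21,0,-0.045,0.003],[70,-6,-5,22,0,-0.045,0.003],[70,-5,-5,22,0,-0.045,0.003]]}}

```text
time: 3.1
tool_pos: [588.9, -63.3, 215.0]
tcp_rot: [-179.7, 26.0, -166.1]
ft_force: [1.4, -0.8, -0.5]
finger_gap: 69.9
```

```bash
cat > st.py <<'E'
from h import *
def kn(off):
    """rows to hold grasp point off mm outward of knob_grip"""
    s,p,R=cur();a=KR.as_matrix()[:,2];k=w([-77,-75,122])
    t=k+a*(18.7-off); print(round(s['time'],2),p.round(1),'J',s['joint_pos'].round(1),'F',s['ft_force'].round(1),'M tool',R.inv().apply(s['wrist_torque']).round(3),'gap',round(s['finger_gap'],1))
    print('off-axis/knob frame (x,y,z) to target',R.inv().apply(t-p).round(1),'rot',(R.inv()*KR).as_rotvec(degrees=True).round(1))
E
python3 - <<'E'
from st import *
kn(3)
for n,b in(("top",(240,150,400,290)),("scene",(220,180,420,330))):
    im=snapshot(n);x0,y0,x1,y1=b;cv2.imwrite(f"pics/{n}1.png",im)
    if n=="top": A=cv2.resize(im[150:290,260:400],(400,400),interpolation=cv2.INTER_CUBIC)
    else: B=cv2.resize(im[190:330,220:360],(400,400),interpolation=cv2.INTER_CUBIC)
cv2.imwrite("pics/c2.png",np.hstack([A,B]))
E
```

```text
3.1 [588.9 -63.3 215. ] J [ -19.6  -15.7  112.9   15.7   61.4 -128.4] F [ 1.4 -0.8 -0.5] M tool [ 0.053  0.223 -0.011] gap 69.9
off-axis/knob frame (x,y,z) to target [  0.9  11.6 118.8] rot [-0.4  1.  -0.3]
```

View pics/c2.png

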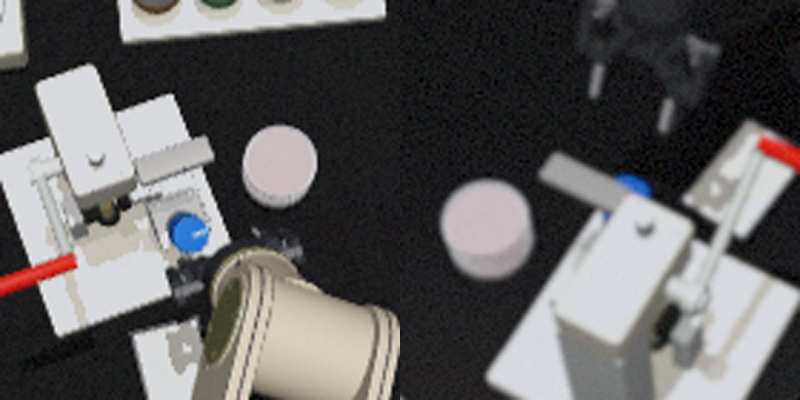

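The knob's end face is at about (326.2,231.9) px in the top view, roughly 4 mm further to the stand's left than the model. I'll add that to the approach.

Emit:
{"api": "servo_tool", "payload": {"motion": [[68,1,8,0,0,0.01,0],[68,0,7,10,0,0.007,0],[68,0,0,15,0,0,0],[68,0,0,15,0,0,0],[68,0,0,12,0,0,0],[68,0,0,10,0,0,0]]}}

```text
time: 3.8
tool_pos: [610.4, -39.8, 157.0]
tcp_rot: [-179.7, 24.8, -166.0]
ft_force: [0.3, 0.4, -0.0]
finger_gap: 67.7
```

```bash
python3 - <<'E'
from st import *
kn(3)
im=snapshot("top");S=snapshot("scene")
cv2.imwrite("pics/c3.png",np.hstack([cv2.resize(im[180:280,270:370],(400,400),interpolation=cv2.INTER_CUBIC),cv2.resize(S[210:310,250:350],(400,400),interpolation=cv2.INTER_CUBIC)]))
E
```

```text
3.8 [610.4 -39.8 157. ] J [ -15.5   -8.9  113.    14.3   54.7 -125.6] F [ 0.3  0.4 -0. ] M tool [0.033 0.169 0.017] gap 67.7
off-axis/knob frame (x,y,z) to target [-2.  -6.4 55.1] rot [-0.4 -0.3 -0.2]
```

View pics/c3.png

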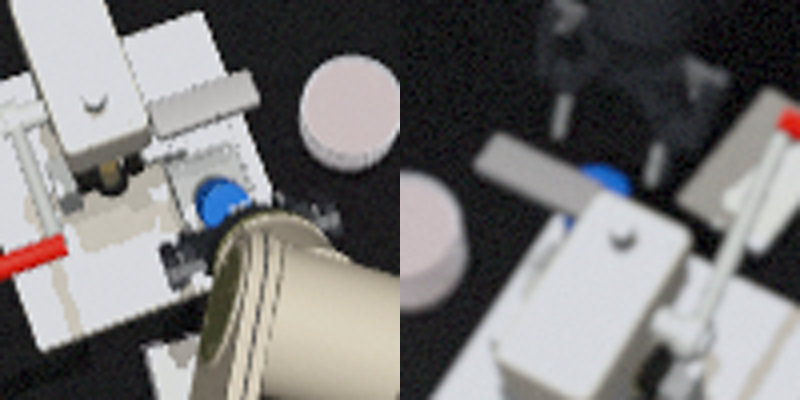

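Emit:
{"api": "servo_tool", "payload": {"motion": [[66,-1,-2,8,0,0,0],[66,-1,0,9,0,0,0],[66,0,0,9,0,0,0],[66,0,0,8,0,0,0],[66,0,0,7,0,0,0],[66,0,0,4,0,0,0]]}}

```text
time: 4.5
tool_pos: [632.5, -37.3, 113.8]
tcp_rot: [-179.7, 24.7, -166.0]
ft_force: [-0.2, -0.2, -0.6]
finger_gap: 66.3
```

```bash
python3 - <<'E'
from st import *
kn(3)
E
```

```text
4.5 [632.5 -37.3 113.8] J [ -14.5   -2.3  111.7   14.9   49.4 -126. ] F [-0.2 -0.2 -0.6] M tool [ 0.018  0.167 -0.01 ] gap 66.3
off-axis/knob frame (x,y,z) to target [-0.1 -3.7  6.7] rot [-0.4 -0.3 -0.3]
```

Emit:
{"api": "servo_tool", "payload": {"motion": [[66,0,0,5,0,0,0],[50,0,0,1,0,0,0],[46,0,0,0,0,0,0],[44,0,0,0,0,0,0]], "force": 20}}

```text
time: 4.9
tool_pos: [634.6, -35.5, 107.2]
tcp_rot: [-179.8, 24.6, -166.0]
ft_force: [-1.7, 2.9, 2.1]
finger_gap: 44.3
```

```bash
python3 - <<'E'
from st import *
kn(3)
E
```

```text
4.9 [634.6 -35.5 107.2] J [ -14.3   -1.4  111.6   15.    48.8 -126.1] F [-1.7  2.9  2.1] M tool [-0.641  0.339 -0.003] gap 44.3
off-axis/knob frame (x,y,z) to target [-0.5 -5.  -0.4] rot [-0.3 -0.4 -0.3]
```

Emit:
{"api": "servo_tool", "payload": {"motion": [[44,0,1,0,0,0,0],[42,0,0,0,0,0,0],[38,0,0,0,0,0,0],[38,0,0,0,0,0,0]], "force": 40}}

```text
time: 5.3
tool_pos: [634.2, -34.3, 107.8]
tcp_rot: [-179.8, 24.7, -166.0]
ft_force: [0.4, 0.2, -1.1]
finger_gap: 41.4
```

```bash
python3 - <<'E'
from st import *
kn(3)
E
```

```text
5.3 [634.2 -34.3 107.8] J [ -14.2   -1.6  111.6   15.    48.8 -125.9] F [ 0.4  0.2 -1.1] M tool [-0.22   0.206  0.04 ] gap 41.4
off-axis/knob frame (x,y,z) to target [-0.4 -6.3  0.2] rot [-0.3 -0.4 -0.3]
```

Emit:
{"api": "servo_tool", "payload": {"motion": [[38,0,0,0,0,0,0.07],[38,0,0,0,0,0,0.07],[38,0,0,0,0,0,0.07],[38,0,0,0,0,0,0.07],[38,0,0,0,0,0,0.07]]}}

```text
time: 5.8
tool_pos: [634.2, -33.7, 107.8]
tcp_rot: [170.9, 23.0, 171.4]
ft_force: [0.5, 1.8, 0.3]
finger_gap: 41.0
```

```bash
python3 - <<'E'
from st import *
kn(3)
E
```

```text
5.8 [634.2 -33.7 107.8] J [ -14.2   -1.6  111.6   15.1   48.8 -105.2] F [0.5 1.8 0.3] M tool [-0.371  0.383 -0.031] gap 41.0
off-axis/knob frame (x,y,z) to target [-2.6 -6.3  0.2] rot [ -0.3  -0.3 -21. ]
```

Emit:
{"api": "servo_tool", "payload": {"motion": [[38,0,0,0,0,0,0.07],[38,0,0,0,0,0,0.07],[38,0,0,0,0,0,0.07],[38,0,0,0,0,0,0.07],[38,0,0,0,0,0,0.07],[38,0,0,0,0,0,0.07],[38,0,0,0,0,0,0.07]]}}

```text
time: 6.5
tool_pos: [634.4, -33.0, 108.0]
tcp_rot: [160.6, 15.6, 141.3]
ft_force: [0.8, 1.7, 0.0]
finger_gap: 41.4
```

```bash
cat >> st.py <<'E'
def q():
    s,p,R=cur();print(round(s['time'],2),p.round(1),'rot',(KR.inv()*R).as_rotvec(degrees=True).round(1),'J6',s['joint_pos'][5].round(1),'Ft',R.inv().apply(s['ft_force']).round(1),'Mt',R.inv().apply(s['wrist_torque']).round(3),'gap',round(s['finger_gap'],1))
E
python3 -c "from st import *;q()"
```

```text
6.5 [634.4 -33.  108. ] rot [ 0.3  0.2 50.3] J6 -76.0 Ft [0.4 1.8 0.5] Mt [-0.129  0.433 -0.033] gap 41.4
```

Emit:
{"api": "servo_tool", "payload": {"motion": [[38,0,0,0,0,0,0.07],[38,0,0,0,0,0,0.07],[38,0,0,0,0,0,0.07],[38,0,0,0,0,0,0.07]]}}

```text
time: 6.9
tool_pos: [634.6, -32.7, 108.1]
tcp_rot: [157.1, 9.6, 125.4]
ft_force: [0.2, 0.9, -0.3]
finger_gap: 41.0
```

```bash
python3 -c "from st import *;q()"
```

```text
6.9 [634.6 -32.7 108.1] rot [ 0.3  0.1 67. ] J6 -59.3 Ft [0.7 0.6 0.5] Mt [ 0.04   0.422 -0.311] gap 41.0
```

Emit:
{"api": "servo_tool", "payload": {"motion": [[38,0,0,0,0,0,0.07],[38,0,0,0,0,0,0.07]]}}

```text
time: 7.1
tool_pos: [634.7, -32.6, 108.1]
tcp_rot: [156.0, 6.3, 117.7]
ft_force: [-0.4, 0.7, -0.1]
finger_gap: 41.4
```

```bash
python3 -c "from st import *;q()"
```

```text
7.1 [634.7 -32.6 108.1] rot [ 0.3  0.1 75.3] J6 -51.0 Ft [ 0.8  0.  -0. ] Mt [ 0.053  0.453 -0.359] gap 41.4
```

Emit:
{"api": "servo_tool", "payload": {"motion": [[38,0,0,0,0,0,0.07],[38,0,0,0,0,0,0.07],[38,0,0,0,0,0,0.07],[38,0,0,0,0,0,0.07],[38,0,0,0,0,0,0.07],[38,0,0,0,0,0,0.07],[38,0,0,0,0,0,0.07],[38,0,0,0,0,0,0.07],[38,0,0,0,0,0,0.01]]}}

```text
time: 8.0
tool_pos: [635.3, -32.3, 108.5]
tcp_rot: [156.4, -7.8, 86.7]
ft_force: [0.2, 0.9, -0.3]
finger_gap: 41.3
```

```bash
python3 -c "from st import *;q()"
```

```text
8.0 [635.3 -32.3 108.5] rot [  0.3  -0.  109.2] J6 -17.0 Ft [ 0.9 -0.   0.5] Mt [ 0.403  0.393 -0.329] gap 41.3
```

Emit:
{"api": "servo_tool", "payload": {"motion": [[50,0,0,0,0,0,0],[62,0,0,0,0,0,0],[62,0,0,0,0,0,0],[62,0,0,-5,0,0,0],[62,0,0,-15,0,0,0],[62,0,0,-20,0,0,0],[62,0,0,-25,0,0,0],[62,0,0,-30,0,0,0],[62,0,0,-30,0,0,0],[62,0,0,-20,0,0,0]]}}

```text
time: 9.0
tool_pos: [572.1, -47.6, 242.6]
tcp_rot: [156.6, -7.6, 87.1]
ft_force: [-0.1, -0.5, 0.7]
finger_gap: 62.1
```

```bash
python3 - <<'E'
from st import *
q()
im=snapshot("top");S=snapshot("scene");cv2.imwrite("pics/top4.png",im);cv2.imwrite("pics/scene4.png",S)
o=cv2.imread("pics/top0.png")
cv2.imwrite("pics/c4.png",np.hstack([cv2.resize(i[195:265,290:360],(400,400),interpolation=cv2.INTER_CUBIC) for i in(o,im)]))
E
```

```text
9.0 [572.1 -47.6 242.6] rot [  0.6   0.2 108.8] J6 -16.8 Ft [-0.4  0.2 -0.8] Mt [ 0.189 -0.067 -0.004] gap 62.1
```

View pics/c4.png

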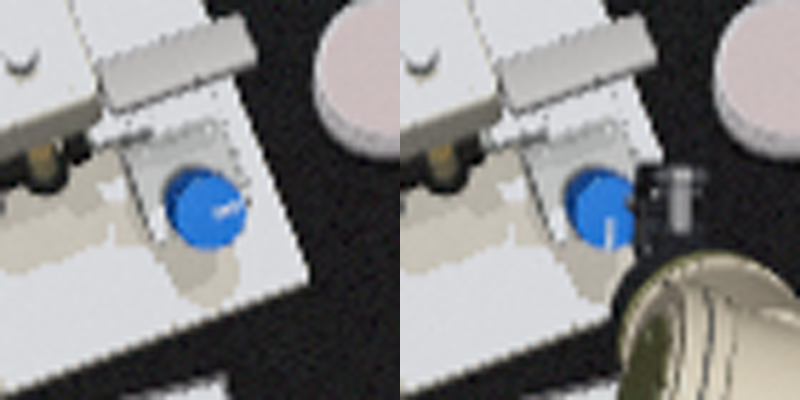

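The knob mark turned from about 15° above right to straight down, which is about 105° and agrees with the 109° of wrist turn, so the fingers did not slip. The clutch slip is between 42° and 57°, two to three clicks. Next is the lever.

```bash
cat >> st.py <<'E'
C=np.array([556.9,132.7,312.]);LR=KR*Rn.from_rotvec([0,0,np.pi/2]);z=KR.as_matrix()[:,2]
def lev(th,off=0):
    """TCP with grasp point on bar at lever angle th (rad), off mm back"""
    f=lambda a:150*np.array([-np.cos(a),0,np.sin(a)])
    e=np.radians(35);return C+W.apply(f(e-th)-f(e))+z*(18.7-off)
E
python3 - <<'E'
from st import *
s,p,R=cur();a=np.array([535,-40,380.]);b=lev(0,75);print(b)
show(rows(p,R,a,R,4,62));show(rows(a,R,b,LR,6,62))
E
```

```text
[533.82027523 126.81705192 363.01379447]
[62.0, 5.9, 4.5, -34.4, 0.0, 0.0, 0.0],[62.0, 5.9, 4.5, -34.4, 0.0, 0.0, 0.0],[62.0, 5.9, 4.5, -34.4, 0.0, 0.0, 0.0],[62.0, 5.9, 4.5, -34.4, 0.0, 0.0, 0.0],
[62.0, 27.1, -4.1, 5.2, -0.0007, 0.0009, -0.0546],[62.0, 27.3, -2.6, 5.3, -0.0007, 0.0009, -0.0546],[62.0, 27.4, -1.1, 5.3, -0.0007, 0.0009, -0.0546],[62.0, 27.4, 0.4, 5.3, -0.0007, 0.0009, -0.0546],[62.0, 27.4, 1.9, 5.3, -0.0007, 0.0009, -0.0546],[62.0, 27.2, 3.4, 5.4, -0.0007, 0.0009, -0.0546],
```

Emit:
{"api": "servo_tool", "payload": {"motion": [[62,6,5,-34,0,0,0],[62,6,5,-34,0,0,0],[62,6,5,-34,0,0,0],[62,6,5,-34,0,0,0],[62,27,-4,5,0,0,-0.055],[62,27,-3,5,0,0,-0.055],[60,27,-1,5,0,0,-0.055],[60,27,0,5,0,0,-0.055],[60,27,2,5,0,0,-0.055],[60,27,3,5,0,0,-0.055]]}}

```text
time: 10.1
tool_pos: [533.6, 127.3, 359.3]
tcp_rot: [155.6, 0.5, 104.6]
ft_force: [0.4, -0.1, -0.5]
finger_gap: 59.8
```

```bash
cat >> st.py <<'E'
def tl(th,off=0):
    s,p,R=cur();print(round(s['time'],2),p.round(1),'to target, tool:',R.inv().apply(lev(th,off)-p).round(1),'rot',(R.inv()*LR).as_rotvec().round(3),'J',s['joint_pos'].round(0),'F',s['ft_force'].round(1),'gap',round(s['finger_gap'],1))
E
python3 -c "from st import *
tl(0,75);tl(0,0)"
```

```text
10.1 [533.6 127.3 359.3] to target, tool: [-0.6  1.7 -3.4] rot [-0.01   0.005  0.009] J [  6. -26. 105.   3.  76.  -9.] F [ 0.4 -0.1 -0.5] gap 59.8
10.1 [533.6 127.3 359.3] to target, tool: [-0.2  2.4 71.6] rot [-0.01   0.005  0.009] J [  6. -26. 105.   3.  76.  -9.] F [ 0.4 -0.1 -0.5] gap 59.8
```

Emit:
{"api": "servo_tool", "payload": {"motion": [[60,0,2,12,0,0,0.008],[60,0,0,14,0,0,0],[60,0,0,14,0,0,0],[60,0,0,14,0,0,0],[60,0,0,10,0,0,0],[60,0,0,5,0,0,0]]}}

```text
time: 10.7
tool_pos: [564.1, 135.5, 287.0]
tcp_rot: [155.9, 0.3, 104.3]
ft_force: [0.0, -1.2, -0.8]
finger_gap: 59.6
```

```bash
python3 - <<'E'
from st import *
tl(0,0)
im=snapshot("top");S=snapshot("scene")
cv2.imwrite("pics/c5.png",np.hstack([cv2.resize(im[190:290,230:330],(400,400),interpolation=cv2.INTER_CUBIC),cv2.resize(S[190:290,310:410],(400,400),interpolation=cv2.INTER_CUBIC)]))
E
```

```text
10.7 [564.1 135.5 287. ] to target, tool: [-1.   3.5 -7.3] rot [-0.017  0.004  0.002] J [  7. -20. 108.   3.  68.  -8.] F [ 0.  -1.2 -0.8] gap 59.6
```

View pics/c5.png

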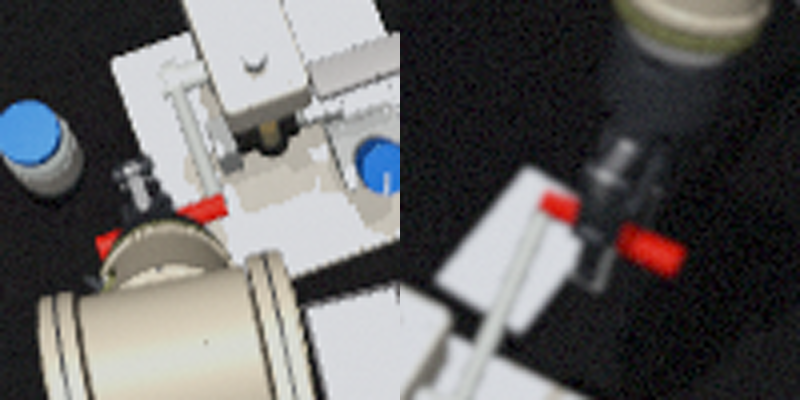

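The fingers straddle the red bar near its middle, with the arm at the bar's inner end clear. Closing now.

Emit:
{"api": "servo_tool", "payload": {"motion": [[50,0,3,-6,0,0,0],[30,0,0,0,0,0,0],[22,0,0,0,0,0,0],[20,0,0,0,0,0,0]], "force": 40}}

```text
time: 11.2
tool_pos: [564.7, 135.1, 297.3]
tcp_rot: [155.8, 0.3, 104.3]
ft_force: [-0.9, -0.4, -1.5]
finger_gap: 20.2
```

```bash
python3 -c "from st import *
tl(0,0)"
```

```text
11.2 [564.7 135.1 297.3] to target, tool: [-0.4 -1.1  1.9] rot [-0.014  0.005  0.002] J [  7. -20. 107.   3.  69.  -8.] F [-0.9 -0.4 -1.5] gap 20.2
```

Emit:
{"api": "servo_tool", "payload": {"motion": [[12,0,0,0,0,0,0],[12,0,0,0,0,0,0],[12,0,0,0,0,0,0]], "force": 50}}

```text
time: 11.5
tool_pos: [563.6, 134.9, 296.9]
tcp_rot: [155.9, 0.3, 104.3]
ft_force: [1.0, 0.3, -1.5]
finger_gap: 16.4
```

```bash
python3 - <<'E'
from st import *
tl(0,0)
s,p,R=cur()
# relative arc from the present pose, tool axes, constant orientation
ths=np.linspace(0,.96,17)
d=[R.inv().apply(lev(b)-lev(a)).round(1).tolist() for a,b in zip(ths,ths[1:])];print(d)
E
```

```text
11.5 [563.6 134.9 296.9] to target, tool: [-0.4  0.1  2.1] rot [-0.016  0.005  0.002] J [  7. -20. 108.   3.  69.  -8.] F [ 1.   0.3 -1.5] gap 16.4
[[0.0, -7.6, 4.9], [0.0, -7.3, 5.3], [0.0, -6.9, 5.7], [0.0, -6.6, 6.1], [0.0, -6.2, 6.5], [0.0, -5.8, 6.9], [0.0, -5.4, 7.2], [0.0, -4.9, 7.5], [0.0, -4.5, 7.8], [0.0, -4.0, 8.1], [0.0, -3.5, 8.3], [0.0, -3.0, 8.5], [0.0, -2.5, 8.6], [0.0, -2.0, 8.8], [0.0, -1.4, 8.9], [0.0, -0.9, 9.0]]
```

Emit:
{"api": "servo_tool", "payload": {"motion": [[12,0,-7.6,5,0,0,0],[12,0,-7.3,5.3,0,0,0],[12,0,-6.9,5.7,0,0,0],[12,0,-6.6,6,0,0,0],[12,0,-6.2,6.5,0,0,0]]}}

```text
time: 12.0
tool_pos: [550.0, 131.2, 268.6]
tcp_rot: [154.5, 0.4, 104.4]
ft_force: [-8.6, -1.7, 10.5]
finger_gap: 16.4
```

```bash
cat >> st.py <<'E'
def arc():
    s,p,R=cur();g=p-z*16.6; r=W.inv().apply(g-C)+150*np.array([-np.cos(np.radians(35)),0,np.sin(np.radians(35))])
    th=np.radians(35)-np.arctan2(r[2],-r[0]);print('t',round(s['time'],2),'theta',round(th,3),'radius',np.hypot(r[0],r[2]).round(1),'y',r[1].round(1),'F stand',W.inv().apply(s['ft_force']).round(1),'gap',round(s['finger_gap'],1),'rot',(R.inv()*LR).as_rotvec().round(3))
E
python3 -c "from st import *
arc()"
```

```text
t 12.0 theta 0.213 radius 148.6 y 0.3 F stand [-8.7  0.5 10.5] gap 16.4 rot [0.009 0.006 0.004]
```

Emit:
{"api": "servo_tool", "payload": {"motion": [[12,0,-7.9,5.5,0,0,0],[12,0,-7.5,6,0,0,0],[12,0,-6.6,6.5,0,0,0],[12,0,-6.2,7,0,0,0],[12,0,-6,7,0,0,0],[12,0,-5.5,7.5,0,0,0]]}}

```text
time: 12.6
tool_pos: [541.1, 128.8, 230.8]
tcp_rot: [152.3, 0.5, 104.4]
ft_force: [-5.0, -1.5, 8.5]
finger_gap: 16.2
```

```bash
python3 -c "from st import *
arc()"
```

```text
t 12.6 theta 0.476 radius 147.5 y 0.1 F stand [-5.2 -0.3  8.5] gap 16.2 rot [0.046 0.008 0.006]
```

Emit:
{"api": "servo_tool", "payload": {"motion": [[12,0,-5.5,8,0,0,0],[12,0,-5,8,0,0,0],[12,0,-4.5,8.5,0,0,0],[12,0,-4,8.5,0,0,0],[12,0,-3.5,9,0,0,0],[12,0,-3,9,0,0,0]]}}

```text
time: 13.2
tool_pos: [543.1, 129.4, 180.8]
tcp_rot: [151.7, 0.6, 104.5]
ft_force: [-11.0, -2.7, 9.7]
finger_gap: 16.0
```

```bash
python3 -c "from st import *
arc()"
```

```text
t 13.2 theta 0.817 radius 147.2 y 0.2 F stand [-11.3   0.1   9.7] gap 16.0 rot [0.058 0.008 0.008]
```

Emit:
{"api": "servo_tool", "payload": {"motion": [[12,0,-4,8,0,0,0],[12,0,-3,8,0,0,0],[12,0,-2,8,0,0,0]]}}

```text
time: 13.5
tool_pos: [548.6, 130.8, 159.8]
tcp_rot: [151.1, 0.6, 104.5]
ft_force: [-13.6, -2.3, 10.1]
finger_gap: 16.2
```

```bash
python3 -c "from st import *
arc()"
```

```text
t 13.5 theta 0.965 radius 147.5 y 0.2 F stand [-13.8   1.1  10.1] gap 16.2 rot [0.067 0.008 0.008]
```

Emit:
{"api": "servo_tool", "payload": {"motion": [[12,0,-2,5,0,0,0],[12,0,-1,5,0,0,0]]}}

```text
time: 13.7
tool_pos: [551.4, 131.6, 152.2]
tcp_rot: [150.9, 0.7, 104.5]
ft_force: [-40.4, -10.0, 39.5]
finger_gap: 16.4
```

```bash
python3 -c "from st import *
arc()"
```

```text
t 13.7 theta 1.02 radius 147.7 y 0.3 F stand [-41.6   0.3  39.5] gap 16.4 rot [0.071 0.009 0.009]
```

Emit:
{"api": "servo_tool", "payload": {"motion": [[12,0,-1,0,0,0,0],[12,0,0,0,0,0,0]]}}

```text
time: 13.9
tool_pos: [550.5, 131.3, 154.3]
tcp_rot: [150.8, 0.7, 104.6]
ft_force: [-7.8, -1.9, 7.5]
finger_gap: 16.0
```

```bash
python3 - <<'E'
from st import *
arc()
s,p,R=cur();ths=np.linspace(.96,0,41)
print([(R.inv().apply(lev(b)-lev(a))[1:]).round(1).tolist() for a,b in zip(ths,ths[1:])][::4])
im=snapshot("top");S=snapshot("scene")
cv2.imwrite("pics/c6.png",np.hstack([cv2.resize(im[190:290,230:330],(400,400),interpolation=cv2.INTER_CUBIC),cv2.resize(S[230:330,270:370],(400,400),interpolation=cv2.INTER_CUBIC)]))
E
```

```text
t 13.9 theta 1.004 radius 147.7 y 0.3 F stand [-8.1  0.   7.5] gap 16.0 rot [0.072 0.009 0.01 ]
[[0.6, -3.5], [1.0, -3.5], [1.3, -3.4], [1.6, -3.2], [1.9, -3.1], [2.2, -2.9], [2.4, -2.6], [2.7, -2.4], [2.9, -2.1], [3.1, -1.8]]
```

View pics/c6.png

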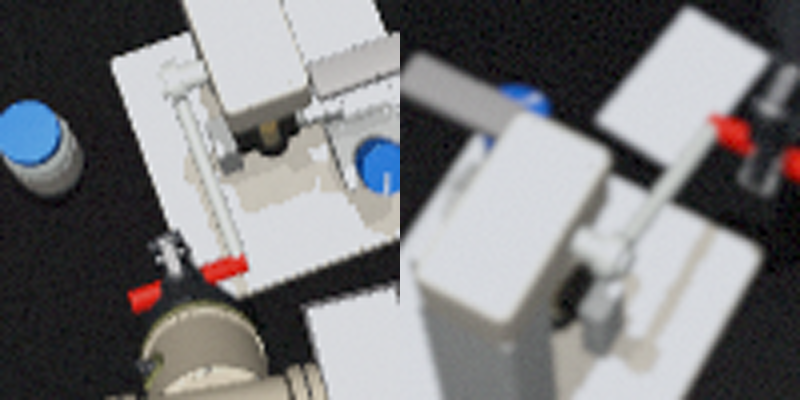

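The lever is down at its hard stop, where the force rose sharply, and the bar is still gripped. Now I ease it up slowly.

Emit:
{"api": "servo_tool", "payload": {"motion": [[12,0,0.5,-3.5,0,0,0],[12,0,0.5,-3.5,0,0,0],[12,0,0.7,-3.5,0,0,0],[12,0,0.8,-3.5,0,0,0],[12,0,1,-3.5,0,0,0],[12,0,1,-3.5,0,0,0],[12,0,1.1,-3.4,0,0,0],[12,0,1.2,-3.4,0,0,0],[12,0,1.3,-3.4,0,0,0],[12,0,1.4,-3.3,0,0,0]]}}

```text
time: 15.0
tool_pos: [543.4, 129.4, 195.0]
tcp_rot: [150.4, 0.8, 104.5]
ft_force: [5.2, -0.2, 3.3]
finger_gap: 16.5
```

```bash
python3 -c "from st import *
arc()"
```

```text
t 15.0 theta 0.721 radius 144.7 y 0.1 F stand [ 4.9 -1.5  3.3] gap 16.5 rot [0.08 0.01 0.01]
```

Emit:
{"api": "servo_tool", "payload": {"motion": [[12,0,1.6,-3.2,0,0,0],[12,0,1.7,-3.2,0,0,0],[12,0,1.8,-3.2,0,0,0],[12,0,1.8,-3.1,0,0,0],[12,0,1.9,-3.1,0,0,0],[12,0,2,-3,0,0,0],[12,0,2,-3,0,0,0],[12,0,2.1,-2.9,0,0,0],[12,0,2.2,-2.9,0,0,0],[12,0,2.2,-2.8,0,0,0]]}}

```text
time: 16.0
tool_pos: [545.6, 130.0, 234.0]
tcp_rot: [150.3, 0.8, 104.5]
ft_force: [10.0, 0.6, -1.5]
finger_gap: 16.4
```

```bash
python3 -c "from st import *
arc()"
```

```text
t 16.0 theta 0.449 radius 143.4 y 0.1 F stand [ 9.9 -1.9 -1.5] gap 16.4 rot [0.082 0.011 0.01 ]
```

Emit:
{"api": "servo_tool", "payload": {"motion": [[12,0,2.6,-2.7,0,0,0],[12,0,2.6,-2.7,0,0,0],[12,0,2.7,-2.6,0,0,0],[12,0,2.7,-2.5,0,0,0],[12,0,2.8,-2.5,0,0,0],[12,0,2.8,-2.4,0,0,0],[12,0,2.9,-2.3,0,0,0],[12,0,2.9,-2.2,0,0,0]]}}

```text
time: 16.8
tool_pos: [551.6, 131.6, 259.1]
tcp_rot: [151.0, 0.8, 104.5]
ft_force: [-6.4, -4.2, 2.7]
finger_gap: 16.3
```

```bash
python3 -c "from st import *
arc()"
```

```text
t 16.8 theta 0.269 radius 143.7 y 0.3 F stand [-7.2 -2.5  2.7] gap 16.3 rot [0.069 0.012 0.01 ]
```

Emit:
{"api": "servo_tool", "payload": {"motion": [[12,0,2.6,-2.4,0,0,0],[12,0,2.7,-2.4,0,0,0],[12,0,2.8,-2.3,0,0,0],[12,0,2.8,-2.2,0,0,0],[12,0,2.9,-2.1,0,0,0],[12,0,2.9,-2.1,0,0,0]]}}

```text
time: 17.4
tool_pos: [559.7, 133.8, 279.4]
tcp_rot: [151.1, 0.9, 104.5]
ft_force: [-9.1, -4.7, 5.8]
finger_gap: 16.1
```

```bash
python3 -c "from st import *
arc();tl(0,2.1)"
```

```text
t 17.4 theta 0.116 radius 144.3 y 0.3 F stand [-10.   -2.3   5.8] gap 16.1 rot [0.068 0.012 0.01 ]
17.4 [559.7 133.8 279.4] to target, tool: [ -0.6  12.1 -13.4] rot [0.068 0.012 0.01 ] J [  6. -25. 115.   4.  62.  -9.] F [-9.1 -4.7  5.8] gap 16.1
```

Emit:
{"api": "servo_tool", "payload": {"motion": [[12,0,2.6,-2.3,0,0,0],[12,0,2.6,-2.3,0,0,0],[12,0,2.7,-2.2,0,0,0],[12,0,2.7,-2.2,0,0,0]]}}

```text
time: 17.8
tool_pos: [566.2, 135.5, 291.8]
tcp_rot: [151.0, 0.8, 104.5]
ft_force: [12.3, -0.8, -11.2]
finger_gap: 16.3
```

```bash
python3 -c "from st import *
arc();tl(0,2.1)"
```

```text
t 17.8 theta 0.019 radius 144.8 y 0.4 F stand [ 11.7  -3.8 -11.2] gap 16.3 rot [0.069 0.012 0.009]
17.8 [566.2 135.5 291.8] to target, tool: [-0.5  0.1 -5.8] rot [0.069 0.012 0.009] J [  6. -25. 113.   4.  63.  -9.] F [ 12.3  -0.8 -11.2] gap 16.3
```

Emit:
{"api": "servo_tool", "payload": {"motion": [[12,0,1,-1.5,0,0,0],[12,0,0.5,-1,0,0,0]]}}

```text
time: 18.0
tool_pos: [566.5, 135.6, 292.1]
tcp_rot: [151.2, 0.8, 104.4]
ft_force: [5.8, -1.5, -6.8]
finger_gap: 16.8
```

```bash
python3 - <<'E'
from st import *
arc()
red=((0,150,80),(8,255,255))
for n,roi in(("scene",(330,225,395,290)),("top",(245,225,305,265))):
    o=cv2.imread(f"pics/{n}0.png");im=snapshot(n)
    for i in(o,im):
        m=np.vstack([c[:,0] for c in blobs(i,*red,roi)]);print(n,m.min(0),m.max(0),m[m[:,0].argmin()],m[m[:,0].argmax()])
    cv2.imwrite(f"pics/{n}7.png",im)
E
```

```text
t 18.0 theta 0.016 radius 144.8 y 0.4 F stand [ 5.3 -2.9 -6.8] gap 16.8 rot [0.067 0.012 0.009]
scene [346 239] [381 258] [346 239] [381 253]
scene [346 239] [381 258] [346 240] [381 253]
top [254 239] [286 254] [254 249] [286 243]
top [254 239] [286 254] [254 249] [286 243]
```

The red extents match the starting pictures in both views, so the lever is at its upper stop. Releasing and withdrawing.

Emit:
{"api": "servo_tool", "payload": {"motion": [[18,0,0,0,0,0,0],[24,0,0,0,0,0,0],[40,0,0,0,0,0,0],[60,0,0,0,0,0,0],[60,0,0,0,0,0,0],[60,0,0,-8,0,0,0],[60,0,0,-15,0,0,0],[60,0,0,-20,0,0,0],[60,0,0,-25,0,0,0],[60,0,0,-25,0,0,0]]}}

```text
time: 19.1
tool_pos: [519.6, 126.5, 374.3]
tcp_rot: [151.5, 0.6, 104.5]
ft_force: [0.7, -0.2, 0.1]
finger_gap: 60.1
```

Emit:
{"api": "servo_tool", "payload": {"motion": [[60,0,-20,-20,0,0,0],[60,0,-25,-20,0,0,0],[60,0,-30,-20,0,0,0],[60,0,-30,-15,0,0,0],[60,0,0,0,0,0,0],[60,0,0,0,0,0,0]]}}

```text
time: 19.7
tool_pos: [406.1, 97.1, 401.3]
tcp_rot: [152.1, 0.7, 104.6]
ft_force: [-0.0, -0.8, -0.3]
finger_gap: 60.0
```

```bash
python3 - <<'E'
from st import *
s,p,R=cur();print(s['time'],p,s['ft_force'])
o=[cv2.imread("pics/top0.png"),cv2.imread("pics/scene0.png")];n=[snapshot("top"),snapshot("scene")]
cv2.imwrite("pics/c8.png",np.hstack([cv2.resize(n[0][150:310,220:380],(400,400),interpolation=cv2.INTER_CUBIC),cv2.resize(n[1][210:370,225:385],(400,400),interpolation=cv2.INTER_CUBIC)]))
red=((0,150,80),(8,255,255))
for i in(o[0],n[0]):
    m=np.vstack([c[:,0] for c in blobs(i,*red,(245,225,305,265))]);print(m.min(0),m.max(0))
E
```

```text
19.7 [406.14669989  97.11792492 401.34375537] [-0.03738399 -0.79500108 -0.31225696]
[254 239] [286 254]
[254 239] [286 254]
```

View pics/c8.png

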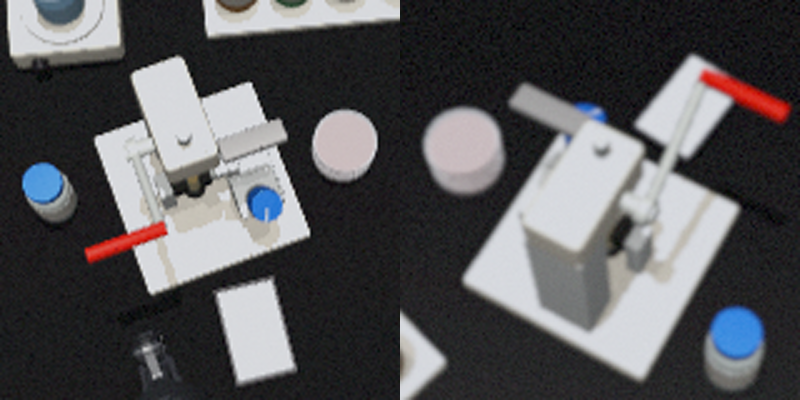

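```bash
python3 -c "from bench import *;print(hand_in())"
```

```text
the job is handed in; nothing more can be done
None
```

The tube is clamped, the lever has been pulled fully down and eased back to its upper rest, and the job was handed in at about 20 s of the 72 s allowed.

- **Clamp:** I turned the knob about 109° clockwise. Torque rose from about 0.03 to 0.31–0.36 N m where the thimble stopped, and I estimate 42–57° of slip after that, so two to three clicks. The mark on the knob moved about 105°, which agrees with the wrist turn, so the fingers did not slip on it. It still pointed the same way in the last picture.
- **Lever:** I pulled it down to its lower stop, where the vertical force jumped from about 10 to 40 N. I then eased it up while gripped, over about 4 s. In both views the handle's extents match the starting pictures. They still matched in the top view after release.
- **Last checks:** The robot touches nothing (force near 0 N). In the last pictures the Petri stack, the jar and the white pad (probably the notebook) look where they were. The two racks were outside those crops; the arm did not work near them.

**Not confirmed or not matching:**
- I could not see the stopper under the press head, so "fully home" rests on the lever reaching its stop.
- The knob was about 6 mm further left than my fit of the stand predicted; I corrected for this by image and contact force.
- At the lower stop the lever angle read 1.00–1.02 rad against 0.96 nominal. On the way up the radius read about 144 mm against 150. I put this down to the bar shifting a few mm in the pads and the tool tilting slightly.

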